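# Ready the bedside breathing machine's humidifier

## Task

Get the bedside breathing machine's humidifier ready for the night: with the fingertips push the pulled-out water tub fully home, and then swing the raised lid gently over it and press it fully shut. Only push: do not take the lid between the fingers, do not lift the machine or shove it along the nightstand, leave the things standing around it where they are, and move clear when done.

Things in the scene. Friction and masses are not known exactly. Their poses are not given: they have to be found in the camera images.
- machine: White plastic breathing machine, front to its -x, z up, loose, 2 kg: slides if pushed over about 11 N. Origin on the nightstand under the middle of the humidifier bay, which spans x -78..78, y -64..62, z to 86 mm. Beside it the blower, a solid box with a display, spans y 62..197, z to 104 mm. An outlet stub juts 22 mm from the rear at y -30, z 48 mm. Front faces world -y within 0.5 rad.
- tub (a joint): How far the clear water tub is pulled out of the machine's front, in m: 0 is fully home (hard stop), grows towards the machine's -x, up to 0.075; starts at 0.030 to 0.065. It slides with about 2.5 N of friction and stays where it is left.
- tub_face (a point): Centre of the tub's flat grey front panel, on its outer face; moves with the tub. The panel is 116 mm wide along the machine's y and 62 mm high (20 to 82 mm above the nightstand). Axes as the machine's: it faces -x. With the tub home it is at machine x -84 mm, 6 mm proud of the housing. Behind the panel the tub is a closed box 110 mm wide.
- lid (a joint): Angle in rad of the bay's white flip lid about its hinge at the bay's rear top edge: 0 is shut and level (hard stop), pi/2 upright, more leans back over the rear, up to 1.95; starts at 1.35 to 1.85. A stiff hinge (0.13 N m): the lid stays at whatever angle it is left.
- lid_hinge (a point): Middle of the lid's hinge line, at machine x 70, y 0, z 90 mm; the line runs along the machine's y. Axes as the machine's. The shut lid's lip hangs 3 mm in front of the homed tub's panel.
- lid_outer (a point): Point on the lid's flat outer face (top when shut, rear when upright), on its middle line, 120 mm from the hinge line along the lid, 10 mm out from it. The lid is 163 mm long from hinge line to free edge, 122 wide, 10 thick; a lip at the free edge goes 14 mm below the plate. Axes move with the lid: x along it to the hinge, z out of the face. Shut: face level, 100 mm above the nightstand.
- mug: White ceramic mug, 80 mm wide, 95 mm high, handle on one side. Origin: centre of its underside. Leave alone.
- remote: Beige remote control lying flat, 175 x 46 x 20 mm, long side along its x. Origin: centre of its underside. Leave alone.
- magnifier: Clear acrylic hand magnifier lying flat: a lens 90 mm across with a handle, 172 mm long in all, 10 mm high. Origin: under the centre of the lens, handle along its -x. Leave alone.
- cream: White cream jar with a screw cap, 64 mm wide, 66 mm high. Origin: centre of its underside. Leave alone.
- pill_box: Seven-day pill organiser, 35 x 200 x 26 mm, long side along its y. Origin: centre of its underside. Leave alone.
- book: Paperback book lying flat, 130 x 198 x 23 mm. Origin: centre of its underside. Leave alone.
- glasses_case: Grey hard glasses case, 160 x 56 x 56 mm, long side along its x. Origin: centre of its underside. Leave alone.

How it is judged (in metres and radians):
On the way, in this order (a step that is already met when the one before it is completed fails the run):
1. the tub is fully home while the lid is still up (value of joint tub below 0.004 m and value of joint lid above 0.8 rad), for 0.2 s.
2. the lid is fully shut over the tub (value of joint lid below 0.03 rad and value of joint tub below 0.004 m), for 0.2 s.
At the end, for the whole second after the job is handed in: The tub is home within 4 mm and the lid shut within 0.03 rad (about 5 mm at its free edge), at rest; the machine stands level within 25 mm of where it stood, and nothing around it has been moved by more than 25 mm (all of step 2 and velocity of joint lid between -0.05 and 0.05 rad/s and distance of each of machine, mug, remote, magnifier, cream, pill_box, book, glasses_case from where it was at the start of the episode below 0.025 m and angle between machine's own z axis and vertical below 0.05 rad and linear speed of machine below 0.01 m/s); the robot touches nothing.
It fails at once if the machine is shoved more than 25 mm along the nightstand (distance of machine from where it was at the start of the episode above 0.025 m).
It fails at once if the machine is lifted or tipped (height (world z) of machine above 0.012 m or angle between machine's own z axis and vertical above 0.12 rad).
It fails at once if the lid is slammed (faster than 2.5 rad/s over its last 0.6 rad) (value of joint lid below 0.6 rad and velocity of joint lid below -2.5 rad/s).
It fails at once if the lid is taken between the fingers (z of the grasp point in the frame of lid_outer between -0.013 and 0.003 m and x of the grasp point in the frame of lid_outer between -0.043 and 0.118 m and y of the grasp point in the frame of lid_outer between -0.061 and 0.061 m).
It fails at once if a thing standing around the machine is moved more than 25 mm (distance of any of mug, remote, magnifier, cream, pill_box, book, glasses_case from where it was at the start of the episode above 0.025 m).
It also fails if it takes over 51 s, if anything falls off the work surface, if the arm or the gripper's body presses on something with over 40 N, if the wrist force passes 120 N, or if a joint passes its speed limit or range.

## Robot

A 6-joint arm with a two-finger parallel gripper is mounted at the origin on the work surface. World frame = base frame: x ahead of the robot, y to its left, z up, the work surface at z = 0. Lengths are in mm, angles in degrees, forces in N, time in s.
With the tool pointing down it reaches from about 325 to 925 mm from the base axis. Payload 3.1 kg.
Tool frame: the origin (TCP) lies at the very end of the fingers, on their centre line; the grasp point (between the pads) lies grasp_offset behind it (grasp_offset is the distance from the TCP to the grasp point, in mm); z points along the fingers, x is the direction in which the jaws open and shut, and the axes are right-handed (so a half turn about z gives the same grasp; the last joint's range is limited). The gripper opens to 85 mm and grips with 20 to 120 N. Pads are 22 mm wide; open, the fingers measure 114 mm over their backs; the gripper's body (76 mm by 85 mm) begins 54 mm behind the grasp point. The pads swing forward as they close: fully open they stand 13 mm farther back than shut.
Start: joints at [66.394, 12.427, 92.441, -0, 75.132, -6.429], TCP at [184.562, 597.14, 231.3] pointing down, gripper open.
Joint ranges: [-157.48, 157.48], [-44.54, 120.13], [17.64, 146.25], [-64.5, 244.5], [7.68, 150.69], [-147.95, 147.95]. Speed limits (degrees/s): [159.86, 159.86, 180, 180, 180, 180].

## Interface

Orientations are given as [roll, pitch, yaw] about the fixed x, y, z axes, in that order (R = Rz(yaw) Ry(pitch) Rx(roll)).
In Python, from station import * gives the robot as it stands. Calls block until the motion is done:
- goto(position, orientation): joint-space move of the TCP to a pose.
- move_l(position, attitude=None, speed=150): straight line of the TCP; attitude=None keeps the orientation; speed is the mean speed in mm/s.
- move_j(angles): joint-space move.
- grip(opening, squeeze=None): finger opening in mm; squeeze is the grip in N (None keeps the last); returns when the fingers have stopped.
- wait(seconds).
- solve_ik(position, orientation): joint angles nearest the present ones, or None.
- get_obs(): the state.
- get_image(name): name is "scene" or "top"; returns the picture (480x640x3 uint8, red, green, blue); there is no depth.
- get_calibration(name): a dict with "fx", "fy", "cx", "cy" (pixels), "R" (3x3) and "t" (3): a world point X has camera coordinates R X + t. Camera axes: x right, y down, z forward; pixel columns grow to the right and rows downward; lengths in mm; the calibration is good to about 2 mm. A picture is of the moment at which its call begins. get_calibration takes no time and is no camera call.
A pose or a line that the arm cannot do raises Unreachable and nothing moves.
- sign_off(): hands the job in, once; it reports no verdict.
Trained networks look in the newest picture that a camera, given by its name, has taken for a name from the list of things; names that differ only in an ending like _2 or _b are one class to them, and where a whole thing is asked for, a point or a joint stands for the part that bears it (a point fixed in the world has none). Each returns a list of dicts, best first, with "score" (0 to 1); they miss things now and then, are a little off and sometimes report something else, mostly with a low value. They report only what shows in the picture. A call takes as long as a camera call.
- spot_in(name, camera): "extent" ([centre column, centre row, width, height] in pixels, round what is visible of it).
- regions_of(name, camera): "region" (480x640 bool, what is visible of it) and "extent" ([centre column, centre row, width, height] in pixels, round what is visible of it).
The state is a dict: "t": time; "joint_pos": joint angles; "qvel": joint speeds; "effort": joint torques, N m; "tcp_pos": TCP position; "ee_rot": TCP orientation; "wrist_force": force on the tool from outside, world axes, zero at the start; "moment": the same for the moment, N m; "grip_width": finger opening in mm.
Only numpy, scipy, OpenCV 4.12 (cv2) and the standard library are available. Lean on these libraries where they do the work, as an engineer would, in place of code of your own. Each camera call takes 0.05 s, during which the arm holds its last target.

## Working session

There is one attempt and no reset: what is moved stays moved. The work goes in short steps, each a Python script; the robot and the scene stay as the last script left them, time stands still between calls to the robot, and variables do not carry over. Pictures are saved under pics/ and viewed, and the job is handed in when it is done.

```bash
mkdir -p pics; ls
python3 - <<'E'
from station import *
import cv2
for n in ("scene","top"):
    im=get_image(n); cv2.imwrite(f"pics/{n}0.png",im[:,:,::-1])
    c=get_calibration(n); print(n,c)
    for k in ("machine","tub_face","lid_outer","mug","remote","magnifier","cream","pill_box","book","glasses_case"):
        print(k,[(round(d["score"],2),[int(v) for v in d["extent"]]) for d in spot_in(k,n)][:2])
print(get_obs())
E
```

```text
pics
scene {'fx': 473.90333600891216, 'fy': 473.90333600891216, 'cx': 316.98618141961083, 'cy': 243.26073663351352, 'R': array([[ 0.77396124,  0.63320265,  0.00619663],
       [ 0.34942435, -0.41889821, -0.83810913],
       [-0.52809717,  0.65082924, -0.5454674 ]]), 't': array([-406.99291318, -116.44440343, 1562.40036991])}
machine [(0.84, [276, 251, 124, 139]), (0.54, [415, 206, 61, 37])]
tub_face [(0.81, [289, 289, 64, 58])]
lid_outer [(0.96, [312, 217, 46, 69])]
mug [(0.9, [373, 252, 44, 43]), (0.35, [354, 279, 26, 32])]
remote [(0.77, [257, 365, 86, 37])]
magnifier [(0.73, [340, 238, 14, 14])]
cream [(0.78, [353, 280, 24, 33])]
pill_box [(0.69, [258, 366, 88, 33]), (0.66, [368, 193, 55, 21])]
book [(0.67, [416, 207, 60, 35])]
glasses_case [(0.57, [126, 360, 48, 64])]
top {'fx': 510.4852890588493, 'fy': 510.4852890588493, 'cx': 311.68359772207214, 'cy': 249.2459357603192, 'R': array([[-0.00781949, -0.9999412 , -0.00751407],
       [-0.99545222,  0.00849738, -0.09488239],
       [ 0.09494066,  0.00673796, -0.99546013]]), 't': array([  -2.65659571,  531.23796606, 1292.18032661])}
ma
[... 379 characters left out ...]
6])]
glasses_case [(0.7, [510, 285, 39, 66])]
{'t': 1.1, 'joint_pos': array([ 6.63926259e+01,  1.24271058e+01,  9.24417817e+01, -9.81973233e-04,
        7.51315217e+01, -6.42986921e+00]), 'qvel': array([ 0.05601343,  0.01933484,  0.0229148 , -0.00886271,  0.05647182,
       -0.05429162]), 'effort': array([ 6.55428375e-04, -3.96898484e+01, -3.04259133e+01,  6.50712832e-05,
        5.49848864e-04,  2.10870020e-06]), 'tcp_pos': array([184.58286829, 597.12866268, 231.29699264]), 'ee_rot': array([1.79999103e+02, 5.12977931e-04, 7.28227471e+01]), 'wrist_force': array([ 0.17899323,  1.03653023, -0.79458448]), 'moment': array([-0.00607692,  0.00379809, -0.0248415 ]), 'grip_width': 85.23788699688734}
```

View pics/scene0.png

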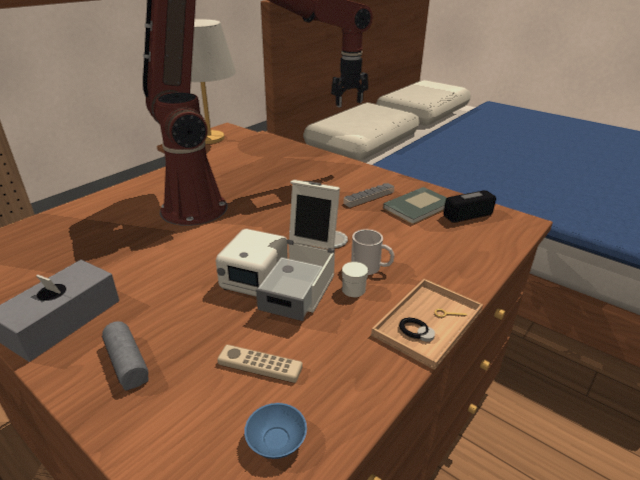

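View pics/top0.png

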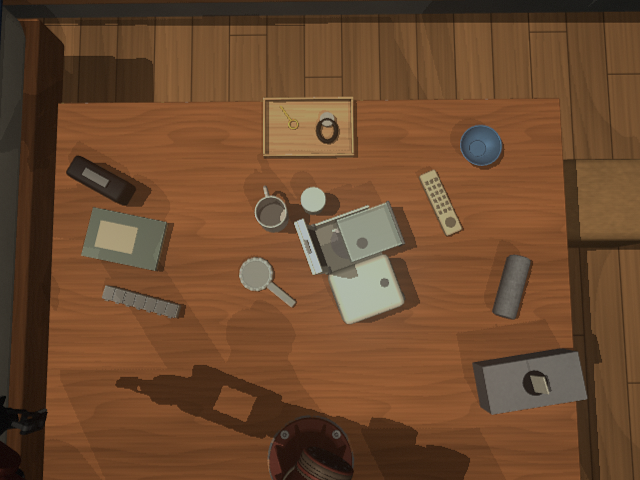

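Run:
```python
import cv2
a=cv2.imread("pics/scene0.png")[150:350,180:440]; cv2.imwrite("pics/sc_crop.png",cv2.resize(a,(780,600),interpolation=cv2.INTER_CUBIC))
a=cv2.imread("pics/top0.png")[180:340,230:430]; cv2.imwrite("pics/top_crop.png",cv2.resize(a,(750,600),interpolation=cv2.INTER_CUBIC))
```

```text
(no output)
```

View pics/sc_crop.png

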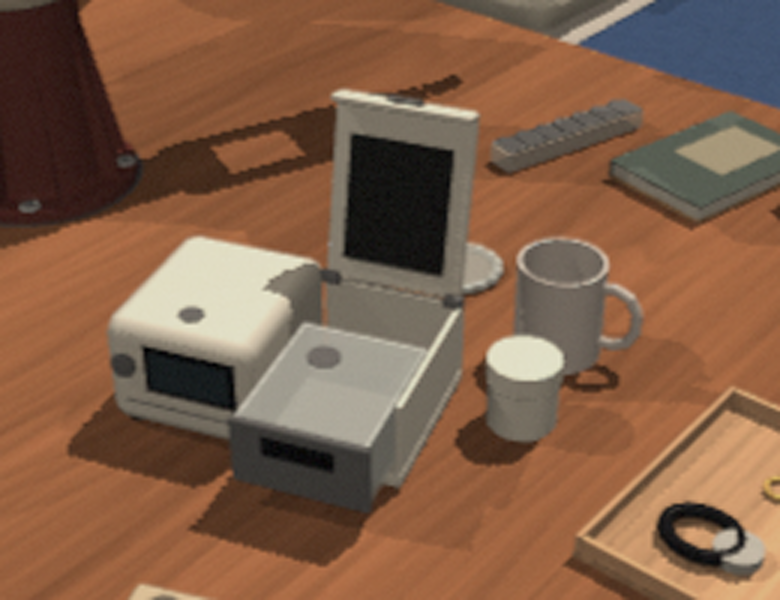

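View pics/top_crop.png

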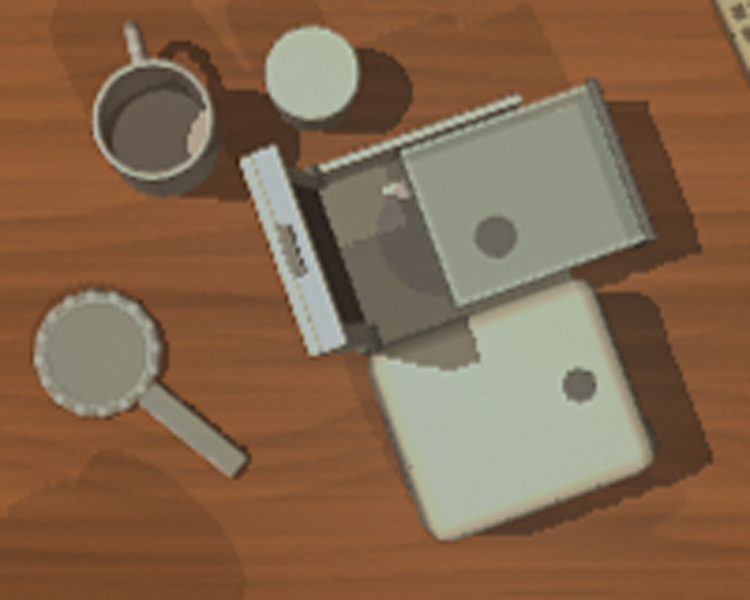

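```bash
cat > fit.py <<'E'
import numpy as np, station as S
from scipy.optimize import least_squares
cal={n:S.get_calibration(n) for n in("scene","top")}
def proj(n,X):
    c=cal[n]; p=c["R"]@X+c["t"]; return np.array([c["fx"]*p[0]/p[2]+c["cx"],c["fy"]*p[1]/p[2]+c["cy"]])
def m2w(p,X):
    c,s=np.cos(p[2]),np.sin(p[2]); return np.array([p[0]+c*X[0]-s*X[1],p[1]+s*X[0]+c*X[1],X[2]])
def lid(th,r,y,z): # machine coords; r along from hinge, z out of face
    return np.array([70-r*np.cos(th)+z*np.sin(th), y, 90+r*np.sin(th)+z*np.cos(th)])
T=lambda u,v:("top",u/3.75+230,v/3.75+180)
C=lambda u,v:("scene",u/3+180,v/3+150)
obs=[(T(598,80),'t',-58,82),(T(654,237),'t',58,82),
(T(243,160),'l',-61,10),(T(310,355),'l',61,10),(T(275,147),'l',-61,-14),(T(347,343),'l',61,-14),
(C(333,92),'l',61,10),(C(478,111),'l',-61,10),(C(335,103),'l',61,-14),(C(477,121),'l',-61,-14),
(C(233,475),'t',58,20),(C(231,423),'t',58,82),(C(378,449),'t',-58,82),(C(368,507),'t',-58,20),
(C(330,275),'h',58,90),(C(453,300),'h',-58,90),(C(392,487),'w',-64,0)]
def X(p,o):
    _,k,y,z=o
    if k=='t': return m2w(p,[-84-p[3],y,z])
    if k=='l': return m2w(p,lid(p[4],163,y,z))
    if k=='h': return m2w(p,[70,y,z])
    return m2w(p,[-78,y,z])
f=lambda q: np.concatenate([proj(o[0][0],X(q*[1,1,1,1,1],o))-o[0][1:] for o in obs])
if __name__=="__main__":
    r=least_squares(f,[530,-60,1.4,50,1.6],x_scale=[10,10,.1,10,.1],loss='soft_l1')
    print(r.x.round(3)); 
    for o,e in zip(obs,f(r.x).reshape(-1,2)): print(o[0][0],o[1:],e.round(1))
E
python3 fit.py
```

```text
[551.07  -99.507   1.912  40.66    1.797]
top ('t', -58, 82) [-1.7 -1.4]
top ('t', 58, 82) [0.  0.3]
top ('l', -61, 10) [-1.4 -0.8]
top ('l', 61, 10) [0.  0.4]
top ('l', -61, -14) [ 0.2 -1.4]
top ('l', 61, -14) [ 0.5 -0.3]
scene ('l', 61, 10) [ 1.9 -1.6]
scene ('l', -61, 10) [ 0.3 -0.3]
scene ('l', 61, -14) [-2.4 -3.4]
scene ('l', -61, -14) [-2.3 -1.6]
scene ('t', 58, 20) [-0.3  0.4]
scene ('t', 58, 82) [-1.3 -3. ]
scene ('t', -58, 82) [-2.8 -0.4]
scene ('t', -58, 20) [0.8 1.3]
scene ('h', 58, 90) [-1.5 -0.1]
scene ('h', -58, 90) [-0.   0.2]
scene ('w', -64, 0) [2.3 2.3]
```

```bash
cat > ov.py <<'E'
import cv2,numpy as np,sys
from fit import *
def draw(n,src,p,out,box,s):
    im=cv2.imread(src); x0,y0,x1,y1=box
    im=cv2.resize(im[y0:y1,x0:x1],None,fx=s,fy=s,interpolation=cv2.INTER_CUBIC)
    def pl(pts,col):
        q=np.array([(proj(n,P)-[x0-.5,y0-.5])*s for P in pts]).round().astype(np.int32)
        cv2.polylines(im,[q],True,col,1)
    t=-84-p[3]
    pl([m2w(p,[t,y,z]) for y,z in((-58,20),(58,20),(58,82),(-58,82))],(0,0,255))
    for z in(10,0): pl([m2w(p,lid(p[4],r,y,z)) for r,y in((0,-61),(0,61),(163,61),(163,-61))],(0,255,0))
    pl([m2w(p,lid(p[4],163,y,z)) for y,z in((-61,10),(61,10),(61,-14),(-61,-14))],(255,255,0))
    for z in(0,86): pl([m2w(p,[x,y,z]) for x,y in((-78,-64),(78,-64),(78,62),(-78,62))],(255,0,0))
    for z in(0,104): pl([m2w(p,[x,y,z]) for x,y in((-78,62),(78,62),(78,197),(-78,197))],(255,0,255))
    cv2.imwrite(out,im)
if __name__=="__main__":
    r=least_squares(f,[530,-60,1.4,50,1.6],x_scale=[10,10,.1,10,.1],loss='soft_l1')
    draw("scene","pics/scene0.png",r.x,"pics/ovs.png",(180,150,440,350),3)
    draw("top","pics/top0.png",r.x,"pics/ovt.png",(230,180,430,340),3.75)
E
python3 ov.py
```

```text
(no output)
```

View pics/ovs.png

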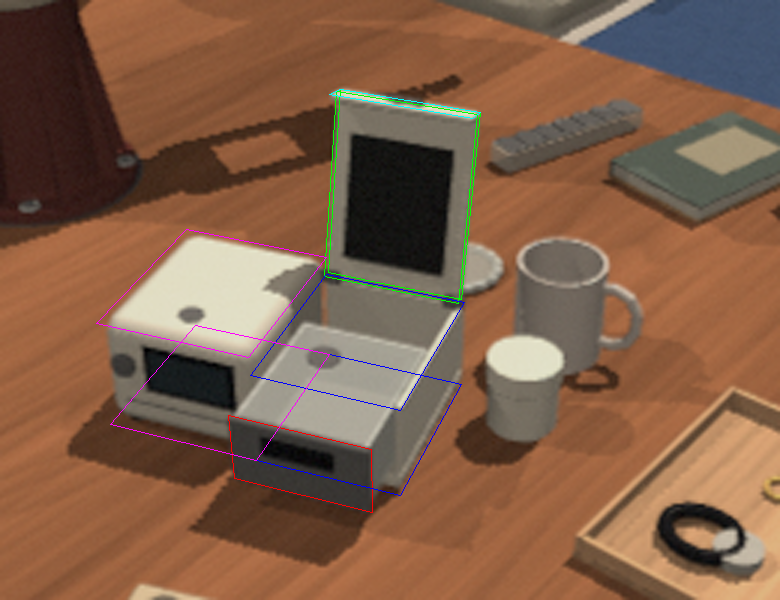

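View pics/ovt.png

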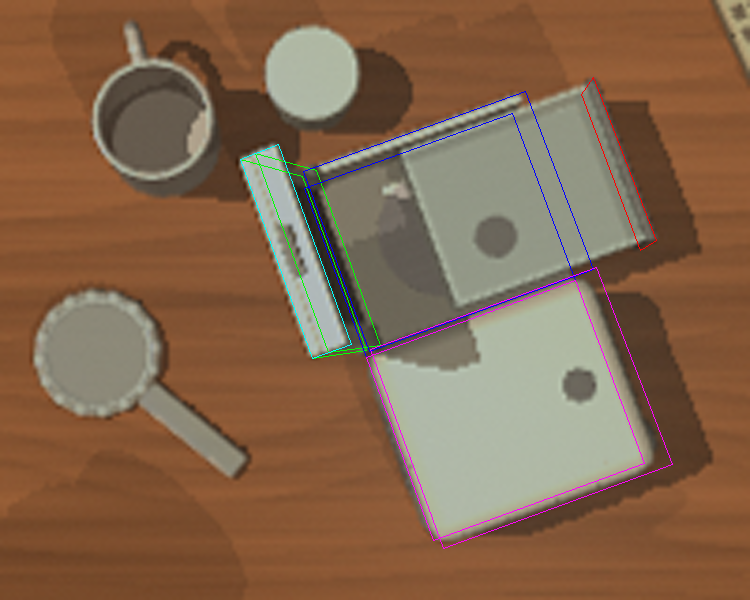

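```bash
cat > h.py <<'E'
from station import *
import numpy as np
from fit import m2w
P=[551.07,-99.5,1.912]; YAW=np.degrees(P[2])-90
ORI=[180,0,YAW]
W=lambda x,y,z: m2w(P,[x,y,z])
FX=np.array([np.cos(P[2]),np.sin(P[2]),0])   # machine +x
def F(): o=get_obs(); return o["wrist_force"]
def mc(p): d=np.asarray(p)-[P[0],P[1],0]; return np.array([d@FX, -d[0]*FX[1]+d[1]*FX[0], d[2]])
E
python3 - <<'E'
from h import *
import station; print([n for n in dir(station) if 'off' in n.lower()], getattr(station,'grasp_offset',None))
for n,p in dict(up=(-190,0,380),pre=(-175,0,45),home=(-95,0,45),bk=(153,0,330),l0=(155,0,220),l1=(91,0,220),m=(0,0,200),s=(-60,0,100)).items():
    q=solve_ik(W(*p),ORI); print(n,W(*p).round(),None if q is None else np.round(q,1))
print(solve_ik([184.6,597.1,380],[180,0,72.8]))
E
```

```text
['grasp_offset', 'sign_off'] 18.700000000000003
up [ 615. -279.  380.] [-30.3  14.3  74.5  -0.   91.1 -49.9]
pre [ 610. -264.   45.] [-29.5  28.6  92.9  -0.   58.5 -49. ]
home [ 583. -189.   45.] [-24.5  23.4 100.6  -0.   56.1 -44.1]
bk [500.  45. 330.] [ -2.9  -6.7 101.9  -0.   84.8 -22.5]
l0 [499.  47. 220.] [ -2.7  -2.3 109.5  -0.   72.7 -22.2]
l1 [521. -14. 220.] [ -9.2   0.2 107.1  -0.   72.7 -28.8]
m [ 551. -100.  200.] [-17.4   6.2 103.   -0.   70.8 -37. ]
s [ 571. -156.  100.] [-22.1  16.7 102.4  -0.   60.9 -41.6]
[ 6.63896534e+01  7.99284759e+00  8.18617736e+01 -2.54444375e-14
  9.01453788e+01 -6.41034664e+00]
```

```bash
python3 - <<'E'
from h import *
grip(0)
move_l([184.6,597.1,390],speed=250)
goto(W(-190,0,380),ORI)
move_l(W(-180,0,46),speed=250)
wait(0.2); f0=F(); print("t",get_obs()["t"],f0.round(2), get_obs()["grip_width"])
x=-180; log=[]
move_l(W(-142,0,46),speed=80); x=-142
while x<-84:
    x+=3 if x<-104 else 1.5
    move_l(W(x,0,46),speed=40)
    o=get_obs(); f=(o["wrist_force"]-f0)@FX
    log.append((x,round(mc(o["tcp_pos"])[0],1),round(f,1)))
    if f<-6.5: break
print(log); o=get_obs(); print(o["t"])
import cv2
for n in("scene","top"): cv2.imwrite(f"pics/{n}1.png",get_image(n)[:,:,::-1])
E
python3 - <<'E'
import cv2
a=cv2.imread("pics/top1.png")[180:340,230:430]; cv2.imwrite("pics/t1c.png",cv2.resize(a,(750,600),interpolation=cv2.INTER_CUBIC))
a=cv2.imread("pics/scene1.png")[150:350,180:440]; cv2.imwrite("pics/s1c.png",cv2.resize(a,(780,600),interpolation=cv2.INTER_CUBIC))
E
```

```text
t 7.7333 [ 0.02 -0.51 -0.75] 0.2019987521431433
[(-139, np.float64(-139.2), np.float64(0.8)), (-136, np.float64(-136.5), np.float64(-0.5)), (-133, np.float64(-133.1), np.float64(-1.6)), (-130, np.float64(-129.7), np.float64(-1.1)), (-127, np.float64(-126.6), np.float64(-0.7)), (-124, np.float64(-123.6), np.float64(-0.6)), (-121, np.float64(-120.6), np.float64(-0.5)), (-118, np.float64(-117.6), np.float64(-0.6)), (-115, np.float64(-114.6), np.float64(-0.1)), (-112, np.float64(-111.6), np.float64(-1.2)), (-109, np.float64(-108.6), np.float64(-0.6)), (-106, np.float64(-105.6), np.float64(-0.4)), (-103, np.float64(-102.6), np.float64(-1.0)), (-101.5, np.float64(-101.4), np.float64(-1.4)), (-100.0, np.float64(-99.9), np.float64(-1.7)), (-98.5, np.float64(-98.4), np.float64(-0.7)), (-97.0, np.float64(-96.8), np.float64(-1.5)), (-95.5, np.float64(-95.3), np.float64(-1.4)), (-94.0, np.float64(-93.8), np.float64(-1.0)), (-92.5, np.float64(-92.3), np.float64(-2.4)), (-91.0, np.float64(-91.6), np.float64(-4.1)), (-89.5, np.float64(-90.6), np.float64(-5.8)), (-88.0, np.float64(-89.3), np.float64(-6.5))]
14.1083
```

View pics/t1c.png

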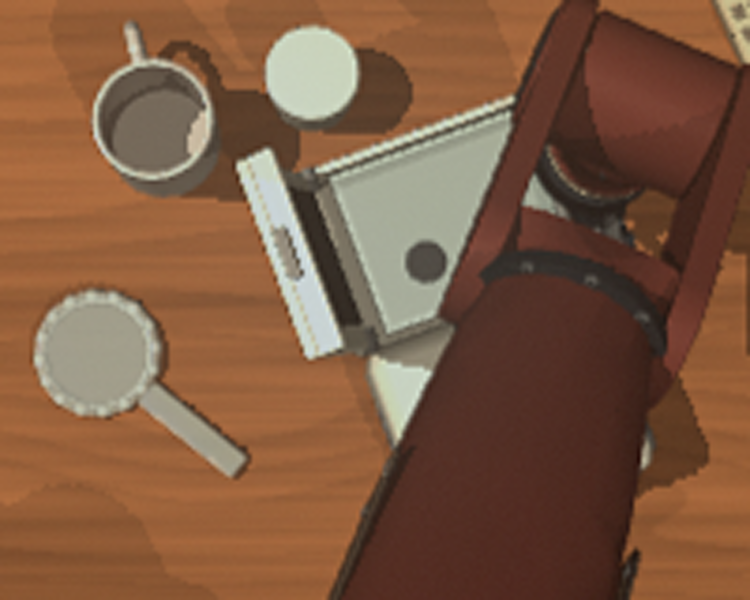

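View pics/s1c.png

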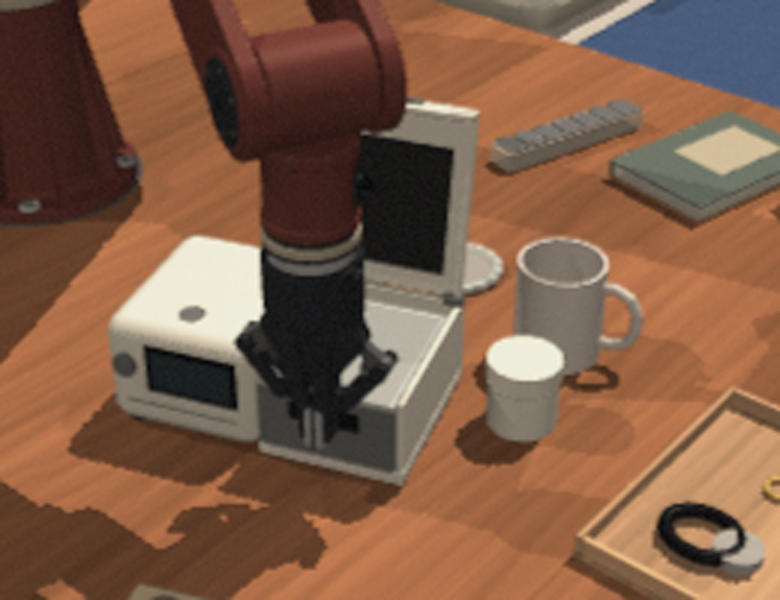

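Run:
```python
from h import *
import cv2
wait(0.2)
move_l(W(-135,0,46),speed=120)
move_l(W(-150,0,330),speed=250)
move_l(W(165,0,330),speed=250)
for n in("scene","top"): cv2.imwrite(f"pics/{n}2.png",get_image(n)[:,:,::-1])
print(get_obs()["t"],mc(get_obs()["tcp_pos"]))
a=cv2.imread("pics/top2.png")[180:340,230:430]; cv2.imwrite("pics/t2c.png",cv2.resize(a,(750,600),interpolation=cv2.INTER_CUBIC))
from ov import draw
draw("scene","pics/scene2.png",[551,-99.5,1.912,0,1.797],"pics/s2c.png",(180,150,440,350),3)
```

```text
17.75 [1.64020937e+02 2.92236886e-03 3.29841603e+02]
```

View pics/t2c.png

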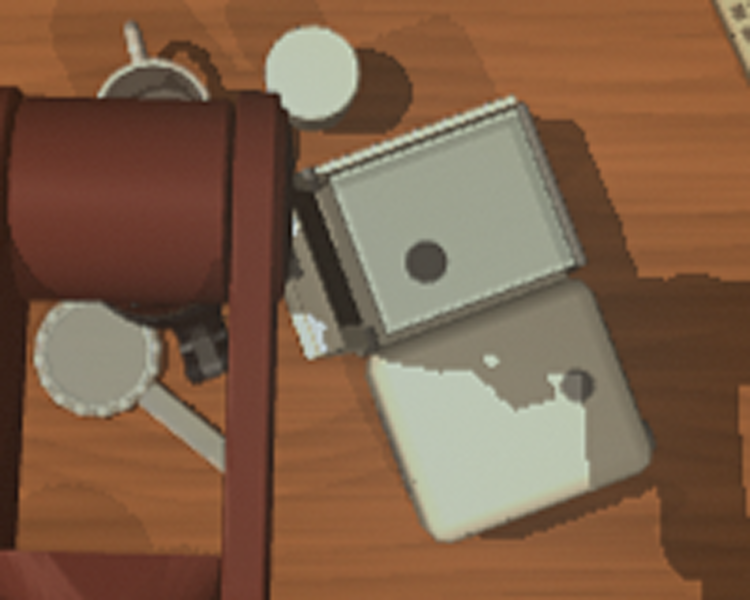

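View pics/s2c.png

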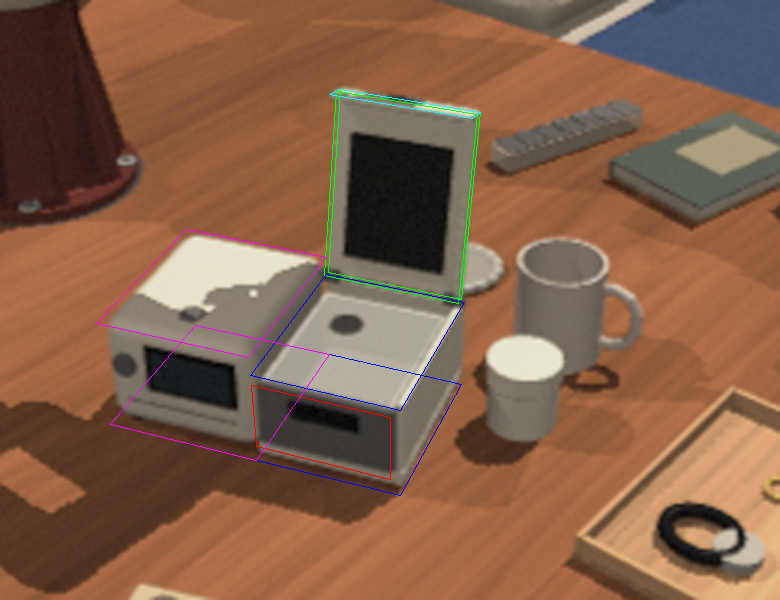

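Run:
```python
from h import *
import cv2
move_l(W(165,0,225),speed=200)
wait(0.1); f0=F(); print(f0.round(2))
move_l(W(94,0,220),speed=70)
print("upright",(F()-f0).round(2),get_obs()["t"])
for th in np.linspace(np.pi/2,0.06,13)[1:]:
    c=10+11*np.sin(th); r=130
    x=73-r*np.cos(th)+c*np.sin(th); z=90+r*np.sin(th)+c*np.cos(th)
    move_l(W(x,0,z),speed=60)
    f=F()-f0; print(round(th,2),round(x),round(z),f.round(1))
    if np.linalg.norm(f)>12: print("stop");break
o=get_obs();print(o["t"],mc(o["tcp_pos"]).round(1))
cv2.imwrite("pics/scene3.png",get_image("scene")[:,:,::-1])
a=cv2.imread("pics/scene3.png")[150:350,180:440]; cv2.imwrite("pics/s3c.png",cv2.resize(a,(780,600),interpolation=cv2.INTER_CUBIC))
```

```text
[ 0.    0.75 -0.3 ]
upright [0.09 0.43 0.84] 19.6917
1.44 77 222 [ 0.  -1.   0.1]
1.32 61 221 [ 0.5 -0.7 -0.2]
1.19 44 218 [ 0.7 -0.3  0.9]
1.07 27 213 [ 0.4 -0.5  0.7]
0.94 12 206 [-0.1 -0.5 -0.4]
0.82 -3 197 [-0.5 -1.4  0. ]
0.69 -16 186 [ 0.1 -1.3  1.4]
0.56 -28 173 [ 0.8 -0.9  0.3]
0.44 -39 158 [0.2 0.4 0.8]
0.31 -47 143 [-0.1 -0.3  0.5]
0.19 -53 126 [ 0.2 -1.1  0.4]
0.06 -56 108 [-0.9 -1.3 -0.2]
24.9667 [-55.8   0.4 107.7]
```

View pics/s3c.png

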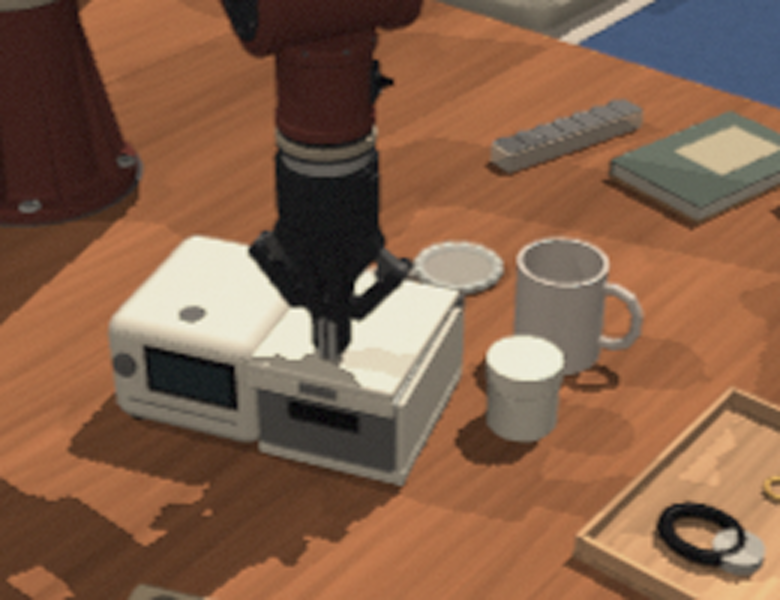

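The lid is nearly shut: in the crop it covers the tub and its lip sits just above the panel near (320,385). I'll now press it down under force control.

Run:
```python
from h import *
import cv2
x,_,z=mc(get_obs()["tcp_pos"]); f0=np.array([0,.5,-.4]); log=[]
for i in range(12):
    z-=1.2; move_l(W(-58,0,z),speed=20)
    o=get_obs(); f=o["wrist_force"]-f0; log.append((round(z,1),round(o["tcp_pos"][2],1),round(f[2],1)))
    if f[2]>10: break
print(log)
wait(0.4)
move_l(W(-58,0,200),speed=150)
move_l(W(-58,0,330),speed=250)
goto([184.6,500,390],[180,0,72.8])
for n in("scene","top"): cv2.imwrite(f"pics/{n}4.png",get_image(n)[:,:,::-1])
print(get_obs()["t"],F())
from ov import draw
draw("scene","pics/scene4.png",[550,-96,1.912,0,0],"pics/s4o.png",(180,150,440,350),3)
a=cv2.imread("pics/scene4.png")[150:350,180:440]; cv2.imwrite("pics/s4c.png",cv2.resize(a,(780,600),interpolation=cv2.INTER_CUBIC))
a=cv2.imread("pics/top4.png")[180:340,230:430]; cv2.imwrite("pics/t4c.png",cv2.resize(a,(750,600),interpolation=cv2.INTER_CUBIC))
```

```text
[(np.float64(106.9), np.float64(107.0), np.float64(0.5)), (np.float64(105.7), np.float64(105.7), np.float64(-0.3)), (np.float64(104.5), np.float64(104.4), np.float64(-0.3)), (np.float64(103.3), np.float64(103.1), np.float64(0.5)), (np.float64(102.1), np.float64(101.9), np.float64(0.8)), (np.float64(100.9), np.float64(100.8), np.float64(0.8)), (np.float64(99.7), np.float64(100.1), np.float64(3.0)), (np.float64(98.5), np.float64(99.9), np.float64(7.3)), (np.float64(97.3), np.float64(99.8), np.float64(12.5))]
31.9833 [0.11592514 0.00399994 0.28098705]
```

View pics/s4c.png

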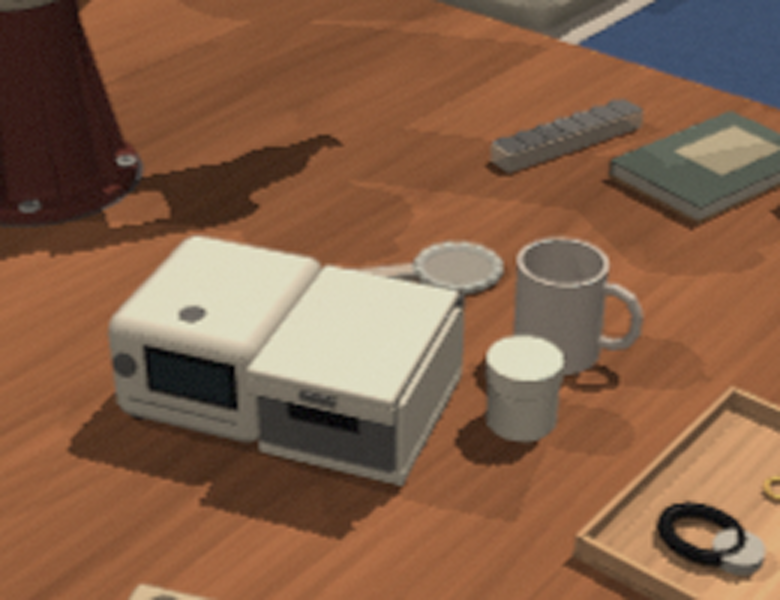

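View pics/t4c.png

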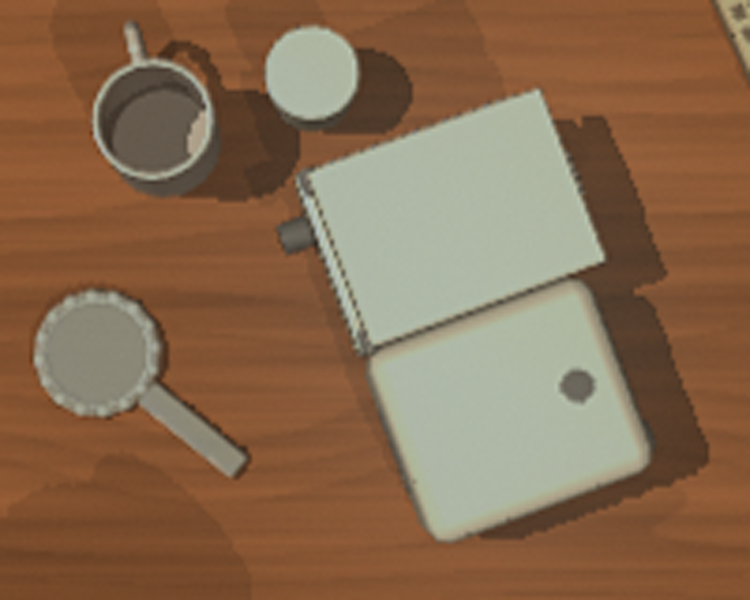

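View pics/s4o.png

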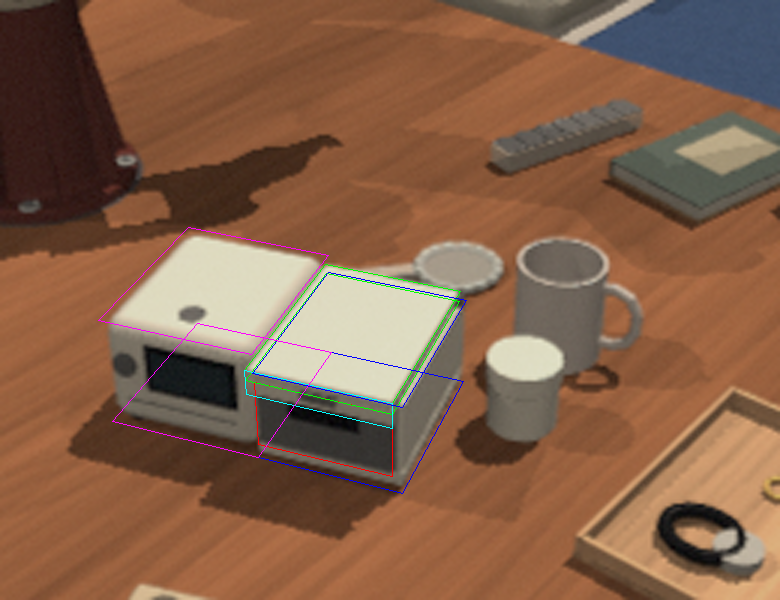

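The final pictures show the lid flat and its lip over the grey panel, near crop pixels (320,395). The machine, mug, cream and magnifier are in the same pixels as at the start. The lid stopped hard at z = 99.8 mm against an expected 100 mm, and the arm is clear, so I'm handing in.

```bash
python3 -c "
from station import *
sign_off()"
```

```text
the job is handed in; nothing more can be done
```

The tub is pushed home and the lid is shut over it. I handed the job in after the arm had moved clear, about 32 s into the 51 s allowed; sign-off reports no verdict.

- **Tub:** I pushed the front panel with closed fingertips for about 44 mm until the force rose to 6.5 N against the hard stop. The picture fit had estimated 41 mm, so the two disagree by about 3 mm. The later pictures show the panel at its home position.
- **Lid:** I pushed it from behind with the fingertips, starting from about 1.8 rad, at roughly 0.4 rad/s. I then pressed it down to 12.5 N. It stopped at z = 99.8 mm, where 100 mm is expected when shut.
- **Surroundings:** In the last pictures the lid is level with its lip over the panel. The machine moved at most a few millimetres. The mug, cream and magnifier look unmoved. I did not compare the remote, pill box, book and glasses case closely, but the arm worked well away from them.
- **Fit accuracy:** The picture fit of the machine's position was off by up to about 3 px (a few mm), so I relied on force contact at both stops.

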